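Set the cue lathe to burnishing speed

ROBOT

A 6-joint arm with a two-finger parallel gripper is mounted at the origin on the work surface. World frame = base frame: x ahead of the robot, y to its left, z up, the work surface at z = 0. Lengths are in m, angles in rad, forces in N, time in s.
With the tool pointing down it reaches from about 0.35 to 1 m from the base axis. Payload 7.1 kg.
Tool frame: the origin (TCP) lies on the centre line of the jaws, within the pads' length; the fingertips stand 17 mm ahead of it and the grasp point (between the pads) lies 2 mm behind it (manip.nose_length is the distance from the TCP to the fingertips, in m); z points along the fingers, y is the line along which they close (so a half turn about z gives the same grasp; the last joint's range is limited). The gripper opens to 85 mm and grips with 20 to 120 N. Pads are 22 mm wide; open, the fingers measure 114 mm over their backs; the gripper's body (76 mm by 85 mm) begins 54 mm behind the grasp point. The pads swing forward as they close: fully open they stand 13 mm farther back than shut.
Start: joints at [-1.33, 0.423, 1.63, -0, 1.089, -0.019], TCP at [0.161, -0.604, 0.248] pointing down, gripper open.
Joint ranges: [-3, 3], [-0.9, 2.11], [0.09, 2.58], [-1.31, 4.45], [0.11, 2.69], [-2.54, 2.54]. Speed limits (rad/s): [2.39, 2.39, 3.01, 3.14, 3.14, 3.14].

INTERFACE

Orientations are given as a 3x3 rotation matrix whose columns are the frame's x, y, z axes.
In Python, from rig import manip gives the robot as it stands. The module is installed in compiled form; this text tells all that it offers.
- The arm moves only by the shell command python3 -m inch 'ROWS'. ROWS is JSON, a list of rows, each an object with "offset": the shift along the tool's x, y, z in units of 300 mm (1.0 is 300 mm), a list of three; "dr": the turn, a rotation vector about the tool's x, y, z in units of 0.5 rad (1.0 is 0.5 rad), a list of three; "jaw": the closure, from 0 (fully open) to 1 (shut). In form: [{"offset": [dx, dy, dz], "dr": [ax, ay, az], "jaw": jaw}, ...]. A call has 1 to 12 rows; each row is the pose to reach, as a shift and turn from the pose commanded when the call began, along the tool's axes at that moment; what a row does not reach only later rows make up. A row lasts 1/10 s, in which the tool goes at most 50 mm and 8.59 degrees, less where a joint would pass 70% of its speed; a pose out of reach is approached as far as the arm can. A call with a number of a shift or a turn outside -1 to 1 is refused whole. A call with a gripper value outside its range is refused whole. The fingers move at their own pace and stop on an object; the grip force is fixed at half the most. Time passes only in rows, so rows that repeat a pose let the fingers close. It gives the time, the measured TCP pose, the force, the opening and the grip force at its end, in the units of the state.
- manip.state(): the state, without advancing time (a new reading comes with each control period).
- manip.snapshot(name): name is "scene" or "top" or "wrist"; returns the picture (400x640x3 uint8, blue, green, red); there is no depth.
- manip.camera_model(name): a dict with "intrinsics" (3x3 intrinsics, pixels), "distortion" ([k1, k2, p1, p2, k3] as OpenCV has them; the pictures are not rectified), "extrinsics" (4x4, takes a point from camera to world coordinates). Camera axes: x right, y down, z forward; pixel columns grow to the right and rows downward; lengths in m; the calibration is good to about 2 mm. A picture is of the moment at which its call begins: read the wrist's pose just before it. camera_model takes no time and is no camera call; for the wrist camera it gives the pose at the moment of the call.
- manip.hand_in(): hands the job in; it is judged then, once.
The state is a dict: "time_s": time; "joint_positions": joint angles; "joint_velocities": joint speeds; "joint_efforts": joint torques, N m; "tool_pos": TCP position; "eef_rot": TCP orientation; "wrist_force": force on the tool from outside, world axes, zero at the start; "ft_torque": the same for the moment, N m; "finger_gap": finger opening in m; "grasp_force": force on a finger pad.
Only numpy, scipy, OpenCV 4.12 (cv2) and the standard library are available. Lean on these libraries where they do the work, as an engineer would, in place of code of your own. Each camera call takes 0.05 s, during which the arm holds its last target. There are 200 camera calls.

TASK

Make the cue lathe ready for burnishing: first bring the raised clear spindle guard fully down by its knob, and only when it is down work the ball-ended selector lever from neutral, at the left-hand end of its zigzag gate, through the gate to burnishing speed, fully home at the right-hand end (left and right as seen from the robot). Let go of the lever there, and leave the tools and materials lying about the bench where they are.

Things in the scene. Friction and masses are not known exactly. Their poses are not given: they have to be found in the camera images.
- guard_knob (a point): centre of the black 34 mm ball knob of the spindle guard, a clear arched hood (190 mm wide) over the chuck of the grey cue lathe. The knob stands on a 14 mm stem, 40 mm out from the hood. It swings about guard_hinge at a radius of 194.5 mm; with the guard shut it lies 280 mm above the bench, 140 mm nearer the robot and 135 mm higher than the hinge
- guard_hinge (a point): middle of the guard's hinge line, 145 mm above the bench at the back of the headstock. Axes are those of the lathe: x away from the operator (square to the spindle), y along the spindle to the operator's left, z up; the guard turns about this y, and turning up takes the knob up and then back (+x)
- guard (a joint): opening of the guard in rad: 0 fully down on its stop, starting about 0.35 to 0.62 up. The hinge is stiff (0.75 Nm of friction): the guard stays where it is left and takes up to 8 N at its knob. Shut, its front lip overhangs the gate, 161 mm above the plate's middle
- gate_centre (a point): centre of the steel gate plate (140 x 80 x 6 mm) on the gearbox, 64 mm above the bench, sloping 37 deg towards the robot. Axes: x up the slope (away from the robot), y to the operator's left, z out of the plate. The slot (16 mm wide) runs, x, y in mm: neutral (-12.5, 39), (-12.5, 13), (12.5, 13), (12.5, -13), (-12.5, -13), burnishing (-12.5, -39)
- lever_pivot (a point): pivot of the selector lever, 65 mm below the gate plate's middle along the plate's z; same axes as gate_centre
- lever_knob (a point): centre of the black 36 mm ball on the selector lever, 130 mm from the pivot; stem 10 mm thick. From the pivot, in the gate's axes, the ball lies at 130 mm x (sin c cos s, -sin s, cos c cos s), where c is selector_cross and s is selector_shift
- selector_shift (a joint): swing of the lever along the gate, rad, positive to the operator's right: neutral about -0.54 (end stop -0.58; starts -0.55 to -0.38), cross slots at -0.20 and +0.20, burnishing speed +0.54 (end stop 0.58). Friction of 0.3 Nm (about 2.5 N at the ball) holds the lever where it is left
- selector_cross (a joint): swing of the lever across the gate, rad, positive up the slope, away from the robot: the lower (near) lanes at the two ends are at -0.19, the upper (far) middle lane at +0.19; 0.045 of play each way; same friction. The slot's walls stop the lever everywhere else
- burnisher: brass burnisher with a wooden handle, 140 mm long, 25 mm thick, lying on the bench; origin under its middle, long axis x. To be left alone
- sanding_pad: grey rubber sanding pad, 110 x 65 x 22 mm, lying flat; origin under its centre. To be left alone
- tip_blank: black composite tip blank, a 75 x 75 x 10 mm slab lying flat; origin under its centre. To be left alone
- radius_gauge: steel radius gauge, an 85 x 50 x 5 mm plate lying flat; origin under its centre. To be left alone
- chuck_key: steel T-shaped chuck key, 105 mm long, lying flat, 12 mm thick; origin under the middle of its shank. To be left alone
- conditioner: amber bottle with a black cap, 52 mm thick and 120 mm tall, standing; origin under its centre. To be left alone

How it is judged:
On the way, in this order (a step that is already met when the one before it is completed fails the run):
1. the guard is fully down (within 0.04 rad of its stop), the lever still in neutral (value of joint guard below 0.04 rad and value of joint selector_cross below -0.05 rad), for 0.2 s.
2. the lever has crossed into the upper middle lane at its left-hand end (value of joint selector_cross above 0.1 rad and value of joint selector_shift below -0.08 rad), for 0.05 s.
3. the lever is at the right-hand end of the upper middle lane (value of joint selector_cross above 0.1 rad and value of joint selector_shift above 0.08 rad), for 0.05 s.
4. the lever is fully home at burnishing speed (value of joint selector_cross below -0.1 rad and value of joint selector_shift above 0.45 rad), for 0.2 s.
At the end, for the whole second after the job is handed in: Guard down within 0.04 rad of its stop; lever at rest in the right-hand end lane, shifted over 0.45 rad to the right (ball within about 12 mm of home) and below -0.10 rad across; burnisher, pad, blank, gauge, key and bottle each within 30 mm of their starts (all of step 4 and value of joint guard below 0.04 rad and velocity of joint selector_shift between -0.05 and 0.05 rad/s and distance of each of burnisher, sanding_pad, tip_blank, radius_gauge, chuck_key, conditioner from where it was at the start of the episode below 0.03 m); the robot touches nothing.
It fails at once if the lever leaves the neutral lane while the guard is up (value of joint guard above 0.06 rad and value of joint selector_cross above -0.05 rad).
It fails at once if a tool or material lying about the bench is pushed away (distance of any of burnisher, sanding_pad, tip_blank, radius_gauge, chuck_key, conditioner from where it was at the start of the episode above 0.03 m).
It also fails if it takes over 50 s, if anything falls off the work surface, if the arm or the gripper's body presses on something with over 40 N, if the wrist force passes 120 N, or if a joint passes its speed limit or range.

## Working session

There is one attempt and no reset: what is moved stays moved. The work goes in short steps, Python scripts to look and compute and a shell command to move; the robot and the scene stay as the last step left them, time stands still between calls to the robot, and variables do not carry over. Pictures are saved under pics/ and viewed, at most 10 in all, crops included, and the job is handed in when it is done.

```bash
mkdir -p pics; cat > h.py <<'E'
import numpy as np, cv2
from rig import manip
def ray(name,uv,cm=None):
    c=cm or manip.camera_model(name); K=np.array(c["intrinsics"]);D=np.array(c["distortion"]);T=np.array(c["extrinsics"])
    p=cv2.undistortPoints(np.array([[uv]],float),K,D)[0,0]
    d=T[:3,:3]@np.array([p[0],p[1],1]); return T[:3,3],d/np.linalg.norm(d)
def tri(rays):
    A=np.zeros((3,3));b=np.zeros(3)
    for o,d in rays:
        P=np.eye(3)-np.outer(d,d);A+=P;b+=P@o
    x=np.linalg.solve(A,b); return x,[np.linalg.norm((np.eye(3)-np.outer(d,d))@(x-o)) for o,d in rays]
def onz(r,z): o,d=r; return o+d*(z-o[2])/d[2]
def proj(name,X,cm=None):
    c=cm or manip.camera_model(name);T=np.linalg.inv(np.array(c["extrinsics"]))
    return cv2.projectPoints(np.array([X],float),cv2.Rodrigues(T[:3,:3])[0],T[:3,3],np.array(c["intrinsics"]),np.array(c["distortion"]))[0][0,0]
E
python3 - <<'E'
from h import *
for n in("scene","top"):
    cv2.imwrite(f"pics/{n}0.png",manip.snapshot(n)); print(n,np.round(manip.camera_model(n)["extrinsics"],3).tolist())
E
```

```text
scene [[-0.884, -0.443, 0.152, 0.315], [-0.468, 0.837, -0.284, 0.528], [-0.001, -0.322, -0.947, 1.665], [0.0, 0.0, 0.0, 1.0]]
top [[0.028, -0.992, 0.119, 0.399], [-1.0, -0.028, -0.002, 0.092], [0.006, -0.119, -0.993, 1.371], [0.0, 0.0, 0.0, 1.0]]
```

View pics/scene0.png

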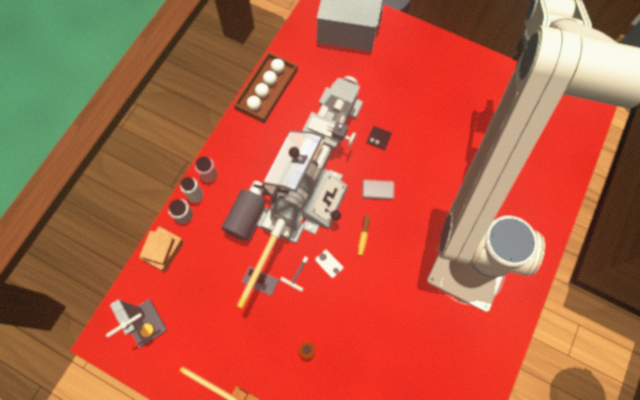

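View pics/top0.png

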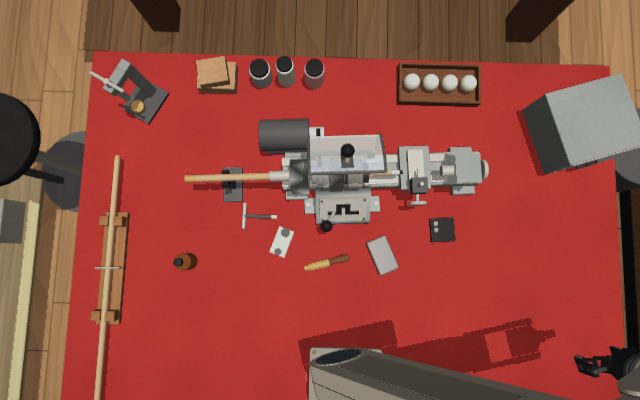

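The scene picture has the guard knob at about (294,153) and the lever ball at (336,214). In the top picture they are at (347,150) and (326,226). Next I refine these by dark blobs and triangulate.

```bash
python3 - <<'E'
from h import *
im={n:cv2.imread(f"pics/{n}0.png") for n in("scene","top")}
def blob(n,u,v,r=10,t=50):
    w=im[n][v-r:v+r+1,u-r:u+r+1].max(2); m=(w<t).astype(np.uint8)
    k,l,s,c=cv2.connectedComponentsWithStats(m)
    print(n,[(s[i,:].tolist(),(c[i]+[u-r,v-r]).round(1).tolist()) for i in range(1,k) if s[i,4]>8])
blob("scene",294,153);blob("top",347,150);blob("scene",336,214);blob("top",326,226)
a=cv2.resize(im["scene"][110:250,220:360],None,fx=4,fy=4,interpolation=2)
b=cv2.resize(im["top"][120:260,280:420][:,:60*2+20],None,fx=4,fy=4,interpolation=2)
cv2.imwrite("pics/crop.png",cv2.resize(np.hstack([a,b]),(800,400)))
E
```

```text
scene []
top [([4, 4, 13, 14, 134], [347.0, 150.5])]
scene []
top [([5, 5, 11, 11, 99], [325.9, 225.8])]
```

View pics/crop.png

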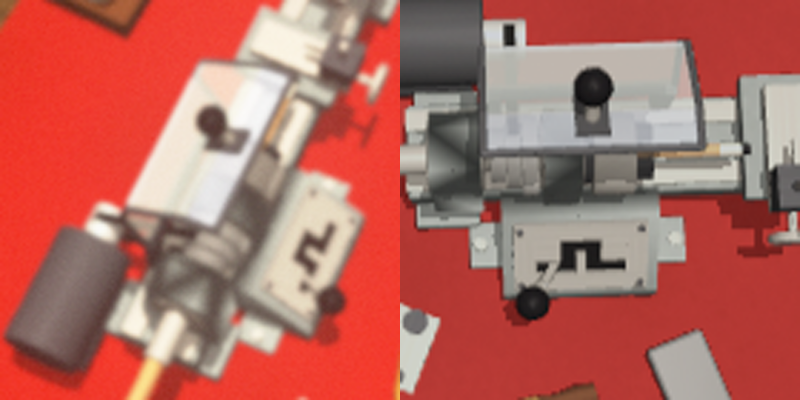

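```bash
cat > g.py <<'E'
from h import *
im={n:cv2.imread(f"pics/{n}0.png") for n in("scene","top")}
def ref(n,u,v,r=9):
    g=im[n][v-r:v+r+1,u-r:u+r+1].max(2).astype(float)
    m=(g<g.min()+45).astype(np.uint8);k,l,s,c=cv2.connectedComponentsWithStats(m);i=1+np.argmax(s[1:,4]);return c[i]+[u-r,v-r],s[i]
for nm,a,b in(("guard",(294,152),(347,150)),("lever",(335,215),(326,226))):
    pa,sa=ref("scene",*a);pb,sb=ref("top",*b)
    x,e=tri([ray("scene",pa),ray("top",pb)]);print(nm,pa.round(1),sa,pb.round(1),x.round(4),np.round(e,4))
f=lambda x,y:(280+(x-400)/2.857,120+y/2.857)
P=[onz(ray("top",f(*p)),z) for p,z in(((513,226),.088),((648,222),.088),((655,294),.04),((513,292),.04))]
print(np.round(P,4));print(np.mean(P,0))
for a,b in((0,1),(3,2)):
    d=P[a]-P[b];print("yaw",np.arctan2(-d[0],d[1]),np.linalg.norm(d))
E
python3 g.py
python3 - <<'E'
from h import *
g=cv2.imread("pics/top0.png")[185:230,305:380]
cv2.imwrite("pics/c2.png",cv2.resize(g,None,fx=10,fy=10,interpolation=2))
E
```

```text
guard [294.7 154.4] [  4   5  15  14 104] [346.7 150.9] [0.6406 0.0282 0.3191] [0.0023 0.0023]
lever [334.6 215.4] [ 4  4 10 14 81] [325.9 225.8] [0.4729 0.0707 0.0798] [0.0013 0.0013]
[[ 0.5492  0.0914  0.088 ]
 [ 0.5573 -0.0479  0.088 ]
 [ 0.4862 -0.0618  0.04  ]
 [ 0.4841  0.0894  0.04  ]]
[0.51918527 0.01779116 0.064     ]
yaw 0.05801058411865407 0.1395784752313514
yaw 0.013780767981271775 0.15121533075382723
```

View pics/c2.png

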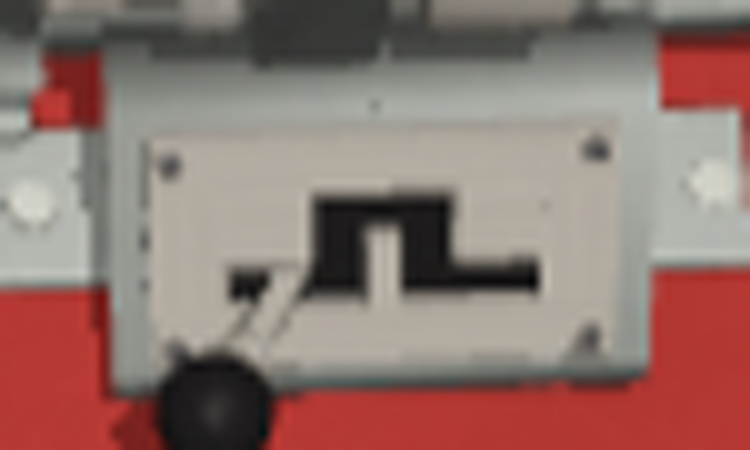

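```bash
python3 - <<'E'
from h import *
f=lambda x,y:((x-4.5)/10+305,(y-4.5)/10+185)
w=lambda p,z:onz(ray("top",f(*p)),z)
for nm,a,b,z in(("plate top",(148,137),(617,122),.088),("plate bot",(150,385),(612,377),.040),("screws top",(168,166),(597,147),.082),("screws bot",(173,352),(588,338),.046),("slot low",(230,282),(540,277),.0565),("slot up",(315,193),(452,193),.0763)):
    A,B=w(a,z),w(b,z);d=A-B;print(nm,((A+B)/2).round(4),np.linalg.norm(d[:2]).round(4),"yaw",np.arctan2(-d[0],d[1]).round(4))
E
```

```text
plate top [0.5559 0.0229 0.088 ] 0.1386 yaw 0.0604
plate bot [0.4847 0.0192 0.04  ] 0.1406 yaw 0.0452
screws top [0.5486 0.0224 0.082 ] 0.1273 yaw 0.0727
screws bot [0.4952 0.0199 0.046 ] 0.1259 yaw 0.0617
slot low [0.5143 0.0195 0.0565] 0.0934 yaw 0.0442
slot up [0.5383 0.0216 0.0763] 0.0407 yaw 0.0281
```

```bash
cat >> h.py <<'E'
def rows(targets,R2s=None):
    """targets: list of world TCP pos (and optional rotations) -> offset/dr in call units"""
    from scipy.spatial.transform import Rotation as Ro
    s=manip.state();R=np.array(s["eef_rot"]);p=np.array(s["tool_pos"])
    for i,t in enumerate(targets):
        o=R.T@(np.array(t)-p)/.3
        r=np.zeros(3) if R2s is None else Ro.from_matrix(R.T@R2s[i]).as_rotvec()/.5
        print("off",o.round(3).tolist(),"dr",r.round(3).tolist())
def st():
    s=manip.state();print("t",round(s["time_s"],2),"p",np.round(s["tool_pos"],4),"F",np.round(s["wrist_force"],1),"gap",round(s["finger_gap"],4),"gf",round(s["grasp_force"],1),"q",np.round(s["joint_positions"],2))
    return s
TC=np.array([.5205,.021,.064]);YAW=.052
def gate():
    c,s=np.cos(YAW),np.sin(YAW);t=np.deg2rad(37);Z=np.array([[c,-s,0],[s,c,0],[0,0,1]])
    return Z@np.array([[np.cos(t),0,-np.sin(t)],[0,1,0],[np.sin(t),0,np.cos(t)]])
def ball(c,s): return TC+gate()@(np.array([0,0,-.065])+.13*np.array([np.sin(c)*np.cos(s),-np.sin(s),np.cos(c)*np.cos(s)]))
E
python3 - <<'E'
from h import *
print(np.round(st()["eef_rot"],3).tolist())
for x in (ball(-.19,-.45),ball(-.19,-.41),ball(-.19,-.38)): print(x.round(4),proj("scene",x).round(1),proj("top",x).round(1))
for th in(.35,.4,.5):
    X=[.7256-.1945*np.cos(.767+th),.0275,.145+.1945*np.sin(.767+th)];print(th,np.round(X,3),proj("scene",X),proj("top",X))
# hover pose: tool down, jaw along lathe y
c,s=np.cos(YAW),np.sin(YAW)
for sg in(1,-1):
    y=sg*np.array([-s,c,0]);z=np.array([0,0,-1.]);R=np.column_stack([np.cross(y,z),y,z]);rows([[.62,.028,.42]],[R])
for n,p,z in(("burn",(326,263),.01),("pad",(382,255),.02),("gauge",(282,242),.005)): print(n,onz(ray("top",p),z).round(3))
E
```

```text
t 0.1 p [ 0.1604 -0.6036  0.2476] F [ 0.3 -0.7 -0.1] gap 0.0852 gf 0.0 q [-1.33  0.42  1.63 -0.    1.09 -0.02]
[[0.966, 0.257, -0.0], [0.257, -0.966, 0.001], [0.0, -0.001, -1.0]]
[0.4699 0.075  0.0906] [335.3 216.1] [324.4 226.1]
[0.4685 0.0702 0.092 ] [336.4 214.9] [326.1 226.6]
[0.4676 0.0665 0.093 ] [337.1 214. ] [327.3 226.9]
0.35 [0.64  0.028 0.32 ] [294.20896651 153.79566316] [346.99597846 151.8655818 ]
0.4 [0.649 0.028 0.324] [291.50471204 151.93853417] [347.17801567 147.94766793]
0.5 [0.667 0.028 0.331] [285.92697953 148.31775962] [347.51250577 139.96457888]
off [2.021, -1.642, -0.572] dr [-0.0, -0.004, -5.868]
off [2.021, -1.642, -0.572] dr [-0.003, 0.0, 0.416]
burn [0.361 0.066 0.01 ]
pad [ 0.39  -0.105  0.02 ]
gauge [0.422 0.204 0.005]
```

```bash
python3 -m inch '[{"offset":[0.1,-0.1,-0.4],"dr":[0,0,0],"jaw":0},{"offset":[0.3,-0.2,-0.57],"dr":[0,0,0.2],"jaw":0},{"offset":[1,-0.8,-0.57],"dr":[0,0,0.4],"jaw":0},{"offset":[1,-0.8,-0.57],"dr":[0,0,0.4],"jaw":0},{"offset":[1,-0.8,-0.57],"dr":[0,0,0.4],"jaw":0},{"offset":[1,-0.8,-0.57],"dr":[0,0,0.4],"jaw":0},{"offset":[1,-0.8,-0.57],"dr":[0,0,0.4],"jaw":0},{"offset":[1,-0.8,-0.57],"dr":[0,0,0.4],"jaw":0},{"offset":[1,-0.8,-0.57],"dr":[0,0,0.4],"jaw":0},{"offset":[1,-0.8,-0.57],"dr":[0,0,0.4],"jaw":0}]'; python3 - <<'E'
from h import *
c,s=np.cos(YAW),np.sin(YAW)
st();y=-np.array([-s,c,0]);z=np.array([0,0,-1.]);R=np.column_stack([np.cross(y,z),y,z]);rows([[.60,.028,.42]],[R])
E
```

```text
time_s: 1.1
tool_pos: [0.3917, -0.2914, 0.4209]
eef_rot: [[0.998, 0.065, 0.003], [0.065, -0.998, -0.0], [0.003, 0.0, -1.0]]
wrist_force: [-0.0, -0.4, -0.6]
finger_gap: 0.0853
grasp_force: 0.0
t 1.1 p [ 0.3917 -0.2914  0.4209] F [-0.  -0.4 -0.6] gap 0.0853 gf 0.0 q [-0.66  0.05  1.72  0.    1.37  0.84]
off [0.762, -1.017, 0.005] dr [0.001, -0.006, 0.027]
```

```bash
python3 -m inch '[{"offset":[0.76,-0.85,0],"dr":[0,0,0.03],"jaw":0},{"offset":[0.76,-0.85,0],"dr":[0,0,0.03],"jaw":0},{"offset":[0.76,-0.85,0],"dr":[0,0,0.03],"jaw":0},{"offset":[0.76,-0.85,0],"dr":[0,0,0.03],"jaw":0},{"offset":[0.76,-0.85,0],"dr":[0,0,0.03],"jaw":0},{"offset":[0.76,-0.85,0],"dr":[0,0,0.03],"jaw":0},{"offset":[0.76,-0.85,0],"dr":[0,0,0.03],"jaw":0},{"offset":[0.76,-0.85,0],"dr":[0,0,0.03],"jaw":0},{"offset":[0.76,-0.85,0],"dr":[0,0,0.03],"jaw":0}]'; python3 - <<'E'
from h import *
import pickle
st();cm=manip.camera_model("wrist");i=manip.snapshot("wrist");cv2.imwrite("pics/w1.png",i);pickle.dump(cm,open("w1.pkl","wb"))
print(proj("wrist",[.6406,.028,.319],cm))
E
```

```text
time_s: 2.0
tool_pos: [0.6012, -0.0266, 0.4182]
eef_rot: [[0.999, 0.046, -0.002], [0.046, -0.999, -0.0], [-0.002, 0.0, -1.0]]
wrist_force: [0.9, 0.1, -0.7]
finger_gap: 0.0857
grasp_force: 0.0
t 2.0 p [ 0.6012 -0.0266  0.4182] F [ 0.9  0.1 -0.7] gap 0.0857 gf 0.0 q [-0.06  0.25  1.49 -0.    1.41  1.46]
[247.59729984 153.55838494]
```

View pics/w1.png

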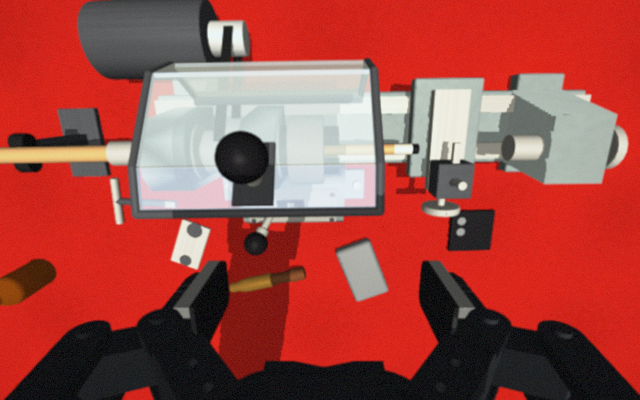

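The wrist view shows the guard knob at about (242,158), 53 px across. The hood is clear, and the lever ball is at (256,243). I triangulate the knob with all three views.

```bash
python3 - <<'E'
from h import *
import pickle
cm=pickle.load(open("w1.pkl","rb"));im=cv2.imread("pics/w1.png")
w=im[125:190,205:280];m=(w.max(2)<42).astype(np.uint8);m=cv2.morphologyEx(m,cv2.MORPH_OPEN,np.ones((5,5)))
cs=max(cv2.findContours(m,0,1)[0],key=cv2.contourArea);print(cv2.boundingRect(cs))
pts=cs[:,0];x0,y0,ww,hh=cv2.boundingRect(cs);r=ww/2;u,v=205+x0+r-.5,125+y0+r-.5
print(u,v,r,"depth",cm["intrinsics"][0][0]*.017/r)
rs=[ray("wrist",(u,v),cm),ray("top",(346.8,150.7)),ray("scene",(294.4,153.7))]
for k in([0,1],[0,2],[0,1,2]): x,e=tri([rs[i] for i in k]);print(k,x.round(4),np.round(e,4))
x=tri(rs)[0];T=np.array(cm["extrinsics"]);print("depth tri",(T[:3,:3].T@(x-T[:3,3]))[2])
E
```

```text
(11, 7, 52, 52)
241.5 157.5 26.0 depth 0.2137777789642183
[0, 1] [0.6401 0.0288 0.3332] [0. 0.]
[0, 2] [0.6386 0.03   0.3272] [0.0005 0.0005]
[0, 1, 2] [0.6395 0.0295 0.3286] [0.0004 0.0019 0.0017]
depth tri 0.21572237988277435
```

```bash
python3 - <<'E'
from h import *
st();rows([[.6395,.0293,.40],[.6395,.0293,.333]])
E
```

```text
t 2.05 p [ 0.6008 -0.0273  0.4185] F [-0.  -1.4 -0.1] gap 0.0854 gf 0.0 q [-0.07  0.24  1.49 -0.    1.41  1.46]
off [0.137, -0.183, 0.061] dr [0.0, 0.0, 0.0]
off [0.138, -0.183, 0.285] dr [0.0, 0.0, 0.0]
```

```bash
python3 -m inch '[{"offset":[0.138,-0.183,0.06],"dr":[0,0,0],"jaw":0},{"offset":[0.138,-0.183,0.06],"dr":[0,0,0],"jaw":0},{"offset":[0.138,-0.183,0.2],"dr":[0,0,0],"jaw":0},{"offset":[0.138,-0.183,0.285],"dr":[0,0,0],"jaw":0},{"offset":[0.138,-0.183,0.285],"dr":[0,0,0],"jaw":0},{"offset":[0.138,-0.183,0.285],"dr":[0,0,0],"jaw":0.5},{"offset":[0.138,-0.183,0.285],"dr":[0,0,0],"jaw":0.8},{"offset":[0.138,-0.183,0.285],"dr":[0,0,0],"jaw":0.8},{"offset":[0.138,-0.183,0.285],"dr":[0,0,0],"jaw":0.8},{"offset":[0.138,-0.183,0.285],"dr":[0,0,0],"jaw":0.8}]'; python3 - <<'E'
from h import *
st()
E
```

```text
time_s: 3.05
tool_pos: [0.6409, 0.0281, 0.3363]
eef_rot: [[0.999, 0.044, 0.004], [0.044, -0.999, -0.003], [0.003, 0.003, -1.0]]
wrist_force: [-0.4, -7.1, 6.5]
finger_gap: 0.0311
grasp_force: 58.8
t 3.05 p [0.6409 0.0281 0.3363] F [-0.4 -7.1  6.5] gap 0.0311 gf 58.8 q [ 0.03  0.36  1.51 -0.    1.27  1.55]
```

```bash
python3 -m inch '[{"offset":[0,0,0],"dr":[0,0,0],"jaw":0.3},{"offset":[0,0,0],"dr":[0,0,0],"jaw":0.3},{"offset":[0,0,0.025],"dr":[0,0,0],"jaw":0.3},{"offset":[0,0,0.025],"dr":[0,0,0],"jaw":0.8},{"offset":[0,0,0.025],"dr":[0,0,0],"jaw":0.8},{"offset":[0,0,0.025],"dr":[0,0,0],"jaw":0.8},{"offset":[0,0,0.025],"dr":[0,0,0],"jaw":0.8}]'; python3 - <<'E'
from h import *
st()
E
```

```text
time_s: 3.75
tool_pos: [0.6398, 0.028, 0.3261]
eef_rot: [[0.999, 0.044, -0.001], [0.044, -0.999, -0.003], [-0.001, 0.003, -1.0]]
wrist_force: [-1.3, -6.4, 0.4]
finger_gap: 0.0319
grasp_force: 59.2
t 3.75 p [0.6398 0.028  0.3261] F [-1.3 -6.4  0.4] gap 0.0319 gf 59.2 q [ 0.03  0.37  1.52 -0.    1.25  1.55]
```

```bash
python3 -m inch '[{"offset":[-0.026,0,0.011],"dr":[0,0,0],"jaw":0.8},{"offset":[-0.053,0,0.024],"dr":[0,0,0],"jaw":0.8},{"offset":[-0.081,0,0.04],"dr":[0,0,0],"jaw":0.8},{"offset":[-0.109,0,0.056],"dr":[0,0,0],"jaw":0.8},{"offset":[-0.135,0,0.075],"dr":[0,0,0],"jaw":0.8},{"offset":[-0.162,0,0.094],"dr":[0,0,0],"jaw":0.8},{"offset":[-0.162,0,0.094],"dr":[0,0,0],"jaw":0.8}]'; python3 - <<'E'
from h import *
st()
E
```

```text
time_s: 4.45
tool_pos: [0.5913, 0.025, 0.3019]
eef_rot: [[0.999, 0.045, 0.003], [0.045, -0.999, -0.005], [0.003, 0.005, -1.0]]
wrist_force: [-11.5, -13.2, 23.4]
finger_gap: 0.0316
grasp_force: 64.7
t 4.45 p [0.5913 0.025  0.3019] F [-11.5 -13.2  23.4] gap 0.0316 gf 64.7 q [ 0.02  0.32  1.66 -0.01  1.16  1.55]
```

```bash
python3 -m inch '[{"offset":[-0.025,0.007,0.01],"dr":[0,0,0],"jaw":0.8},{"offset":[-0.05,0.007,0.03],"dr":[0,0,0],"jaw":0.8},{"offset":[-0.07,0.007,0.05],"dr":[0,0,0],"jaw":0.8},{"offset":[-0.07,0.007,0.05],"dr":[0,0,0],"jaw":0.8}]'; python3 - <<'E'
from h import *
st()
E
```

```text
time_s: 4.85
tool_pos: [0.5715, 0.0239, 0.2823]
eef_rot: [[0.999, 0.045, 0.003], [0.045, -0.999, -0.001], [0.003, 0.001, -1.0]]
wrist_force: [5.7, -2.6, -5.7]
finger_gap: 0.0172
grasp_force: 3.9
t 4.85 p [0.5715 0.0239 0.2823] F [ 5.7 -2.6 -5.7] gap 0.0172 gf 3.9 q [ 0.02  0.31  1.72 -0.    1.11  1.55]
```

```bash
python3 - <<'E'
from h import *
st()
i=manip.snapshot("wrist");t=manip.snapshot("top")
cv2.imwrite("pics/j1.png",np.hstack([cv2.resize(i,(480,300)),cv2.resize(t[110:260,260:420],(320,300),interpolation=2)]))
cv2.imwrite("pics/t1.png",t);cv2.imwrite("pics/w2.png",i)
E
```

```text
t 4.85 p [0.5715 0.0239 0.2823] F [ 5.7 -2.6 -5.7] gap 0.0172 gf 3.9 q [ 0.02  0.31  1.72 -0.    1.11  1.55]
```

View pics/j1.png

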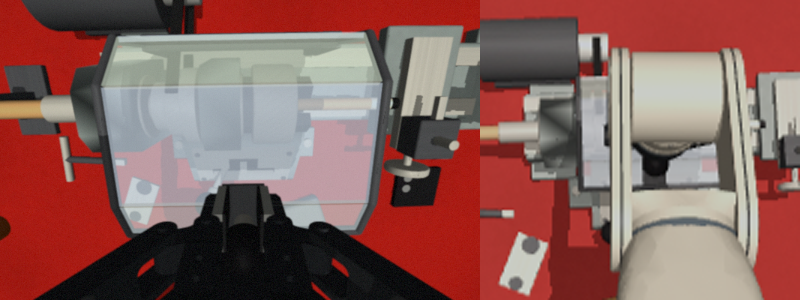

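```bash
python3 - <<'E'
from h import *
im=cv2.imread("pics/t1.png")
g=im[180:210,335:362].max(2);
m=(g<40).astype(np.uint8);k,l,s,c=cv2.connectedComponentsWithStats(m)
print([(s[i].tolist(),(c[i]+[335,180]).round(1)) for i in range(1,k) if s[i,4]>20])
for z in(.27,.28,.29): print(onz(ray("top",(347.5,191.5)),z).round(4))
T=np.array([.5715,.0239,.2823]);print(proj("top",T),proj("top",T+[0,0,-.017]),proj("wrist",[.56,.024,.28]))
E
```

```text
[([1, 2, 25, 16, 147], array([346.8, 190.7]))]
[0.5493 0.0211 0.27  ]
[0.5479 0.0217 0.28  ]
[0.5465 0.0224 0.29  ]
[346.89243613 182.05437225] [346.45702617 183.08636514] [323.37069995 302.94396601]
```

```bash
python3 -m inch '[{"offset":[0,0,0],"dr":[0,0,0],"jaw":0.2},{"offset":[0,0,0],"dr":[0,0,0],"jaw":0.2},{"offset":[0,0,0],"dr":[0,0,0],"jaw":0.2},{"offset":[0,0,-0.1],"dr":[0,0,0],"jaw":0.2},{"offset":[-0.1,0,-0.3],"dr":[0,0,0],"jaw":0.2},{"offset":[-0.2,0,-0.4],"dr":[0,0,0],"jaw":0.8},{"offset":[-0.2,0,-0.4],"dr":[0,0,0],"jaw":1},{"offset":[-0.2,0,-0.4],"dr":[0,0,0],"jaw":1}]'; python3 - <<'E'
from h import *
import pickle
st();cm=manip.camera_model("wrist");i=manip.snapshot("wrist");cv2.imwrite("pics/w3.png",i);pickle.dump(cm,open("w3.pkl","wb"))
print(proj("wrist",[.55,.023,.28],cm))
E
```

```text
time_s: 5.75
tool_pos: [0.5106, 0.0221, 0.4049]
eef_rot: [[0.999, 0.045, 0.004], [0.045, -0.999, 0.0], [0.004, 0.0, -1.0]]
wrist_force: [0.5, 0.3, -1.8]
finger_gap: 0.0252
grasp_force: 0.0
t 5.75 p [0.5106 0.0221 0.4049] F [ 0.5  0.3 -1.8] gap 0.0252 gf 0.0 q [0.02 0.1  1.7  0.   1.34 1.55]
[325.28695938 152.8920224 ]
```

View pics/w3.png

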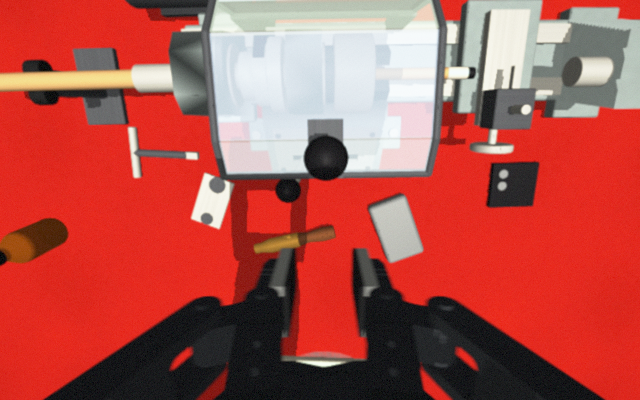

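The knob now sits at (326,158) and the lever ball is untouched at (288,190). I measure the knob and then finish closing by pressing down with the fingers shut.

```bash
python3 - <<'E'
from h import *
import pickle
cm=pickle.load(open("w3.pkl","rb"));im=cv2.imread("pics/w3.png")
def meas(x0,x1,y0,y1):
    m=(im[y0:y1,x0:x1].max(2)<42).astype(np.uint8);m=cv2.morphologyEx(m,cv2.MORPH_OPEN,np.ones((5,5)))
    cs=max(cv2.findContours(m,0,1)[0],key=cv2.contourArea);a,b,w,h=cv2.boundingRect(cs);print((a+x0,b+y0,w,h),"depth",cm["intrinsics"][0][0]*.017/(w/2));return a+x0+w/2-.5,b+y0+h-w/2-.5
t=manip.snapshot("top");cv2.imwrite("pics/t2.png",t)
p=meas(295,360,130,185)
for z in(.275,.28,.29,.3): print(onz(ray("wrist",p,cm),z).round(4),proj("top",onz(ray("wrist",p,cm),z)).round(1))
g=t[170:215,325:370].max(2);m=(g<40).astype(np.uint8);k,l,s,c=cv2.connectedComponentsWithStats(m)
print([(s[i].tolist(),(c[i]+[325,170]).round(1)) for i in range(1,k) if s[i,4]>20])
q=meas(270,310,172,206);print([ (round(s,2),proj("wrist",ball(-.19,s),cm).round(1)) for s in(-.45,-.42,-.38)])
st()
E
```

```text
(305, 136, 42, 43) depth 0.264677250146175
[0.5457 0.0226 0.275 ] [347.  192.6]
[0.5465 0.0227 0.28  ] [347.1 192. ]
[0.548  0.0228 0.29  ] [347.3 190.9]
[0.5495 0.0229 0.3   ] [347.6 189.8]
[([19, 38, 15, 6, 49], array([350.1, 211.3]))]
(277, 179, 23, 22) depth 0.48332367417997174
[(-0.45, array([284.7, 190.2])), (-0.42, array([287.2, 191.2])), (-0.38, array([290.6, 192.5]))]
t 5.85 p [0.5107 0.0221 0.4022] F [-0.4 -0.6 -0.6] gap 0.0099 gf 0.0 q [0.02 0.1  1.7  0.   1.34 1.55]
```

```bash
python3 - <<'E'
from h import *
print(manip.nose_length);rows([[.551,.0228,.33],[.551,.0228,.318],[.551,.0228,.308]])
E
```

```text
0.017
off [0.135, 0.004, 0.24] dr [0.0, 0.0, 0.0]
off [0.135, 0.004, 0.28] dr [0.0, 0.0, 0.0]
off [0.135, 0.004, 0.314] dr [0.0, 0.0, 0.0]
```

```bash
python3 -m inch '[{"offset":[0.13,0.004,0.1],"dr":[0,0,0],"jaw":1},{"offset":[0.13,0.004,0.24],"dr":[0,0,0],"jaw":1},{"offset":[0.13,0.004,0.28],"dr":[0,0,0],"jaw":1},{"offset":[0.13,0.004,0.28],"dr":[0,0,0],"jaw":1},{"offset":[0.13,0.004,0.28],"dr":[0,0,0],"jaw":1}]';python3 -m inch '[{"offset":[0,0,0.017],"dr":[0,0,0],"jaw":1},{"offset":[0,0,0.034],"dr":[0,0,0],"jaw":1},{"offset":[0,0,0.034],"dr":[0,0,0],"jaw":1}]'
```

```text
time_s: 6.35
tool_pos: [0.5492, 0.0225, 0.3174]
eef_rot: [[0.999, 0.045, -0.004], [0.045, -0.999, -0.0], [-0.004, -0.0, -1.0]]
wrist_force: [-0.2, -0.0, -0.0]
finger_gap: -0.0003
grasp_force: 0.0
time_s: 6.65
tool_pos: [0.5504, 0.0226, 0.3129]
eef_rot: [[0.999, 0.045, 0.003], [0.045, -0.999, 0.0], [0.003, 0.0, -1.0]]
wrist_force: [-10.1, -1.2, 28.0]
finger_gap: -0.0003
grasp_force: 13.8
```

```bash
cat >> h.py <<'E'
def tool(t,roll=0):
    "tilt t forward of straight down, roll about gate x"
    from scipy.spatial.transform import Rotation as Ro
    G=gate();Z=Ro.from_euler('z',YAW).as_matrix();a=Z@np.array([np.sin(t),0,-np.cos(t)]);y=-G[:,1]
    R=np.column_stack([np.cross(y,a),y,a]);return Ro.from_rotvec(G[:,0]*roll).as_matrix()@R
E
python3 - <<'E'
from h import *
import pickle
cm=pickle.load(open("w3.pkl","rb"));print("lip",onz(ray("wrist",(320,177),cm),.225))
b=ball(-.19,-.42);print(b)
R=tool(np.deg2rad(45));a=R[:,2]
rows([[.5,.02,.40],[.36,.06,.36],b-.1*a,b-.002*a],[R]*4)
E
```

```text
lip [0.51933178 0.02639114 0.225     ]
[0.46887439 0.07139365 0.09169059]
off [-0.167, 0.001, -0.291] dr [0.006, 1.565, -0.013]
off [-0.628, -0.153, -0.159] dr [0.006, 1.565, -0.013]
off [-0.501, -0.173, 0.5] dr [0.006, 1.565, -0.013]
off [-0.271, -0.175, 0.732] dr [0.006, 1.565, -0.013]
```

```bash
python3 -m inch '[{"offset":[0,0,-0.15],"dr":[0,0,0],"jaw":1},{"offset":[-0.1,0,-0.28],"dr":[0,0,0],"jaw":0.5},{"offset":[-0.5,-0.1,-0.25],"dr":[0,0,0],"jaw":0.4},{"offset":[-0.6,-0.15,-0.16],"dr":[0,0.3,0],"jaw":0.2},{"offset":[-0.6,-0.15,-0.16],"dr":[0,0.6,0],"jaw":0.2},{"offset":[-0.6,-0.15,-0.16],"dr":[0,0.8,0],"jaw":0.2},{"offset":[-0.6,-0.15,-0.16],"dr":[0,0.8,0],"jaw":0.2},{"offset":[-0.6,-0.15,-0.16],"dr":[0,0.8,0],"jaw":0.2}]'; python3 - <<'E'
from h import *
st();b=ball(-.19,-.42);R=tool(np.deg2rad(45));a=R[:,2]
rows([b-.1*a,b-.002*a],[R]*2)
E
```

```text
time_s: 7.45
tool_pos: [0.3682, 0.0596, 0.3579]
eef_rot: [[0.92, 0.046, 0.39], [0.042, -0.999, 0.018], [0.391, -0.0, -0.92]]
wrist_force: [0.4, 0.9, 0.5]
finger_gap: 0.0682
grasp_force: 0.0
t 7.45 p [0.3682 0.0596 0.3579] F [0.4 0.9 0.5] gap 0.0682 gf 0.0 q [ 0.16 -0.31  2.21 -0.06  0.84  1.72]
off [-0.161, -0.022, 0.639] dr [0.007, 0.768, -0.011]
off [-0.039, -0.024, 0.942] dr [0.007, 0.768, -0.011]
```

```bash
python3 -m inch '[{"offset":[-0.1,-0.02,0.15],"dr":[0,0.2,0],"jaw":0.2},{"offset":[-0.16,-0.02,0.3],"dr":[0,0.5,0],"jaw":0.2},{"offset":[-0.16,-0.02,0.45],"dr":[0,0.77,0],"jaw":0.2},{"offset":[-0.16,-0.02,0.64],"dr":[0,0.77,-0.01],"jaw":0.2},{"offset":[-0.16,-0.02,0.64],"dr":[0,0.77,-0.01],"jaw":0.2},{"offset":[-0.16,-0.02,0.64],"dr":[0,0.77,-0.01],"jaw":0.2}]'; python3 - <<'E'
from h import *
import pickle
st();cm=manip.camera_model("wrist");i=manip.snapshot("wrist");cv2.imwrite("pics/w4.png",i)
b=ball(-.19,-.42);R=tool(np.deg2rad(45));a=R[:,2]
rows([b-.1*a,b-.002*a],[R]*2);print([proj("wrist",ball(-.19,s),cm).round(1) for s in(-.45,-.42,-.39)])
m=(i[:250].max(2)<42).astype(np.uint8);m=cv2.morphologyEx(m,cv2.MORPH_OPEN,np.ones((9,9)))
k,l,s,c=cv2.connectedComponentsWithStats(m);print([(s[j].tolist(),c[j].round(1)) for j in range(1,k) if s[j,4]>200])
E
```

```text
time_s: 8.05
tool_pos: [0.3816, -0.0209, 0.2626]
eef_rot: [[0.731, 0.111, 0.674], [0.252, -0.961, -0.114], [0.635, 0.253, -0.73]]
wrist_force: [1.5, -0.3, 0.4]
finger_gap: 0.068
grasp_force: 0.0
t 8.05 p [ 0.3816 -0.0209  0.2626] F [ 1.5 -0.3  0.4] gap 0.068 gf 0.0 q [-0.   -0.18  2.53 -1.21  0.12  2.52]
off [-0.087, -0.374, 0.244] dr [0.301, 0.129, 0.46]
off [-0.061, -0.42, 0.566] dr [0.301, 0.129, 0.46]
[array([193.6, 207.9]), array([197.1, 209.2]), array([200.6, 210.4])]
[([272, 0, 44, 22, 782], array([293.2,   9. ])), ([251, 170, 26, 12, 258], array([263.9, 175.1]))]
```

View pics/w4.png

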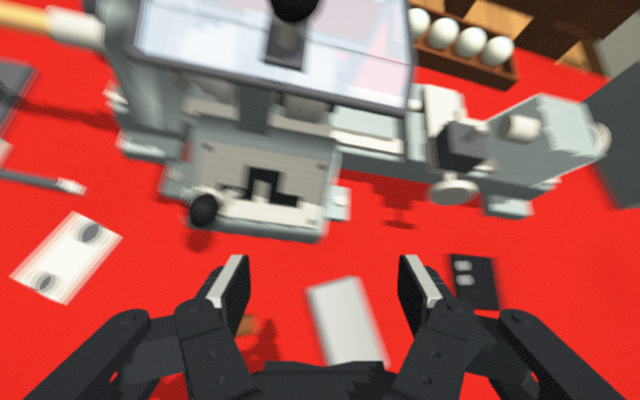

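The arm has run to its wrist and elbow limits at this tilt, with the lever and the objects untouched. I fit a planar arm model to the logged poses to pick a tilt that can be reached.

```bash
cat > kin.py <<'E'
from h import *
from scipy.optimize import least_squares
D=np.array([(.423,1.63,1.089,.625,.248),(.05,1.72,1.37,.488,.4209),(.25,1.49,1.41,.6018,.4182),(.36,1.51,1.27,.6415,.3363),(.31,1.72,1.11,.572,.2823),(.10,1.70,1.34,.5111,.4049),(-.31,2.21,.84,.373,.3579)])
def fk(p,q2,q3,q5):
    L1,L2,h,e,r0,d=p;s=q2+q3+q5
    return np.array([r0+L1*np.sin(q2)+L2*np.sin(q2+q3+e)+d*np.sin(s),h+L1*np.cos(q2)+L2*np.cos(q2+q3+e)+d*np.cos(s)])
f=least_squares(lambda p:np.concatenate([fk(p,*x[:3])-x[3:] for x in D]),[.4,.4,.3,0,0,.25]);P=f.x
E
python3 - <<'E'
from kin import *
print(P.round(3),np.abs(f.fun).max())
import pickle
for t in(10,20,25,30,35):
    t=np.deg2rad(t);out=[]
    for b in(ball(-.19,-.42),ball(.19,-.2),ball(.19,.2),ball(-.19,.2),ball(-.19,.55)):
        for back in(0,.08):
            r=np.hypot(b[0],b[1])-back*np.sin(t);z=b[2]+back*np.cos(t)
            g=least_squares(lambda q:fk(P,q[0],q[1],np.pi-t-q[0]-q[1])-[r,z],[0.2,2.2]);q=g.x
            out.append((q[0].round(2),q[1].round(2),(np.pi-t-q.sum()).round(2),round(g.cost**.5*1000,1)))
    print(round(np.rad2deg(t)),[tuple(map(float,o)) for o in out])
T=np.array(manip.camera_model("wrist")["extrinsics"]);s=manip.state();print(np.array(s["eef_rot"]).T@(T[:3,3]-s["tool_pos"]))
for c,s in((-.19,-.42),(.19,-.2),(.19,.2),(-.19,.2),(-.19,.55)): print(ball(c,s).round(3))
E
```

```text
[ 0.572  0.497  0.323  0.168 -0.005  0.296] 0.0026859217284562753
10 [(0.43, 2.15, 0.38, 0.0), (0.25, 2.14, 0.57, 0.0), (0.39, 2.08, 0.5, 0.0), (0.23, 2.06, 0.68, 0.0), (0.39, 2.08, 0.5, 0.0), (0.23, 2.06, 0.68, 0.0), (0.41, 2.17, 0.39, 0.0), (0.23, 2.15, 0.58, 0.0), (0.45, 2.13, 0.38, 0.0), (0.27, 2.13, 0.57, 0.0)]
20 [(0.42, 2.26, 0.11, 0.0), (0.21, 2.28, 0.31, 0.0), (0.36, 2.19, 0.24, 0.0), (0.17, 2.19, 0.43, 0.0), (0.37, 2.18, 0.24, 0.0), (0.17, 2.19, 0.43, 0.0), (0.4, 2.27, 0.12, 0.0), (0.18, 2.29, 0.32, 0.0), (0.44, 2.24, 0.11, 0.0), (0.23, 2.26, 0.3, 0.0)]
25 [(0.43, 2.31, -0.03, 0.0), (0.2, 2.34, 0.16, 0.0), (0.36, 2.24, 0.1, 0.0), (0.15, 2.26, 0.29, 0.0), (0.37, 2.24, 0.1, 0.0), (0.15, 2.26, 0.29, 0.0), (0.41, 2.32, -0.03, 0.0), (0.17, 2.35, 0.18, 0.0), (0.45, 2.29, -0.04, 0.0), (0.22, 2.33, 0.15, 0.0)]
30 [(0.45, 2.36, -0.19, 0.0), (0.21, 2.41, 0.0, 0.0), (0.37, 2.29, -0.04, 0.0), (0.15, 2.33, 0.14, 0.0), (0.37, 2.29, -0.04, 0.0), (0.15, 2.33, 0.14, 0.0), (0.43, 2.37, -0.18, 0.0), (0.18, 2.42, 0.02, 0.0), (0.47, 2.34, -0.19, 0.0), (0.23, 2.39, -0.01, 0.0)]
35 [(0.49, 2.4, -0.36, 0.0), (0.24, 2.47, -0.18, 0.0), (0.39, 2.34, -0.2, 0.0), (0.16, 2.39, -0.02, 0.0), (0.4, 2.33, -0.2, 0.0), (0.16, 2.39, -0.02, 0.0), (0.46, 2.42, -0.35, 0.0), (0.21, 2.48, -0.16, 0.0), (0.5, 2.38, -0.36, 0.0), (0.26, 2.46, -0.19, 0.0)]
[ 0.0744812  -0.0001414  -0.12588161]
[0.469 0.071 0.092]
[0.502 0.046 0.126]
[ 0.505 -0.006  0.126]
[ 0.467 -0.008  0.098]
[ 0.481 -0.049  0.086]
```

```bash
cat >> kin.py <<'E'
d=P[5]
def tool2(t,b,yaw=None):
    "tilt t, side b (rad, + to left), heading yaw"
    yaw=YAW if yaw is None else yaw
    from scipy.spatial.transform import Rotation as Ro
    Z=Ro.from_euler('z',yaw).as_matrix();a=Z@np.array([np.sin(t)*np.cos(b),np.sin(b),-np.cos(t)*np.cos(b)])
    y=Z@np.array([0,-1,0]);y=y-a*(a@y);y/=np.linalg.norm(y);return np.column_stack([np.cross(y,a),y,a])
def wr(W):
    r=np.hypot(W[0],W[1]);L1,L2,h,e,r0,_=P
    q=least_squares(lambda q:[r0+L1*np.sin(q[0])+L2*np.sin(q[0]+q[1]+e)-r,h+L1*np.cos(q[0])+L2*np.cos(q[0]+q[1]+e)-W[2]],[0,2.3]).x
    return q,np.pi-q.sum()
def q45(W,R):
    q,tf=wr(W);q1=np.arctan2(W[1],W[0]);c,s=np.cos(q1),np.sin(q1);a=np.array([[c,s,0],[-s,c,0],[0,0,1]])@R[:,2]
    f=np.array([np.sin(tf),0,-np.cos(tf)]);dn=np.array([-np.cos(tf),0,-np.sin(tf)])
    return np.round([q1,*q,np.arctan2(a[1],a@dn),np.arccos(a@f),np.rad2deg(tf)],2).tolist()
E
python3 - <<'E'
from kin import *
s=manip.state();R=np.array(s["eef_rot"]);W=np.array(s["tool_pos"])-d*R[:,2];print(W,q45(W,R))
r=np.deg2rad
for W in([.22,.03,.48],[.22,.03,.43],[.25,.03,.43]): print(W,q45(W,tool2(r(30),0)))
for t in(40,42,45):
  for b in(ball(-.19,-.42),ball(.19,-.2),ball(.19,.2),ball(-.19,.2),ball(-.19,.55)):
    T=tool(r(t));print(t,[q45(b-(d+k)*T[:,2],T) for k in(0,.07)])
E
```

```text
[0.18209154 0.011662   0.47807236] [0.06, -0.17, 2.54, -1.37, 0.17, 44.16]
[0.22, 0.03, 0.48] [0.14, -0.09, 2.47, -0.18, 0.24, 43.38]
[0.22, 0.03, 0.43] [0.14, 0.08, 2.52, -1.2, 0.04, 30.84]
[0.25, 0.03, 0.43] [0.12, 0.12, 2.47, -0.86, 0.04, 31.6]
40 [[0.22, 0.53, 2.44, -2.93, 0.53, 9.53], [0.25, 0.33, 2.52, -2.82, 0.41, 16.89]]
40 [[0.11, 0.43, 2.38, -3.03, 0.37, 19.06], [0.13, 0.22, 2.45, -2.93, 0.23, 26.98]]
40 [[-0.05, 0.43, 2.38, 2.96, 0.37, 19.15], [-0.07, 0.22, 2.45, 2.81, 0.24, 27.04]]
40 [[-0.06, 0.51, 2.46, 2.99, 0.53, 9.71], [-0.09, 0.3, 2.54, 2.91, 0.4, 17.64]]
40 [[-0.2, 0.55, 2.42, 2.82, 0.53, 9.83], [-0.24, 0.35, 2.5, 2.67, 0.43, 16.66]]
42 [[0.22, 0.56, 2.46, -2.94, 0.61, 7.28], [0.26, 0.36, 2.54, -2.85, 0.5, 13.91]]
42 [[0.12, 0.45, 2.4, -3.04, 0.44, 17.1], [0.13, 0.24, 2.47, -2.97, 0.31, 24.55]]
42 [[-0.05, 0.45, 2.39, 2.98, 0.44, 17.19], [-0.07, 0.24, 2.47, 2.87, 0.31, 24.62]]
42 [[-0.07, 0.54, 2.47, 3.0, 0.6, 7.4], [-0.09, 0.33, 2.56, 2.93, 0.48, 14.61]]
42 [[-0.21, 0.58, 2.43, 2.84, 0.6, 7.67], [-0.26, 0.38, 2.52, 2.71, 0.51, 13.81]]
45 [[0.23, 0.6, 2.48, -2.95, 0.72, 3.73], [0.27, 0.41, 2.57, -2.88, 0.63, 8.98]]
45 [[0.12, 0.48, 2.42, -3.05, 0.54, 13.97], [0.13, 0.28, 2.51, -3.0, 0.43, 20.52]]
45 [[-0.06, 0.48, 2.42, 2.99, 0.54, 14.07], [-0.08, 0.28, 2.5, 2.92, 0.43, 20.61]]
45 [[-0.07, 0.58, 2.49, 3.01, 0.72, 3.74], [-0.1, 0.39, 2.59, 2.96, 0.62, 9.53]]
45 [[-0.22, 0.61, 2.45, 2.85, 0.71, 4.28], [-0.27, 0.43, 2.55, 2.75, 0.64, 9.12]]
```

```bash
python3 - <<'E'
from kin import *
r=np.deg2rad;W=np.array([.25,.03,.45]);print(wr(W)[1]*57.3)
t,b=zip(*[(28,-6),(22,-3),(22,0)]);
Rs=[tool2(r(x),r(y),.12) for x,y in zip(t,b)]
rows([W+d*R[:,2] for R in Rs],Rs);print([q45(W,R) for R in Rs])
E
```

```text
36.25817250542757
off [-0.092, -0.187, 0.181] dr [0.235, -0.457, 0.275]
off [-0.182, -0.249, 0.145] dr [0.355, -0.657, 0.259]
off [-0.174, -0.299, 0.136] dr [0.459, -0.651, 0.276]
[[0.12, 0.06, 2.45, -0.63, 0.18, 36.26], [0.12, 0.06, 2.45, -0.21, 0.25, 36.26], [0.12, 0.06, 2.45, 0.0, 0.25, 36.26]]
```

```bash
python3 -m inch '[{"offset":[-0.09,-0.19,0.1],"dr":[0.23,-0.46,0.27],"jaw":0.2},{"offset":[-0.09,-0.19,0.1],"dr":[0.23,-0.46,0.27],"jaw":0.2},{"offset":[-0.18,-0.25,0.14],"dr":[0.35,-0.65,0.26],"jaw":0.2},{"offset":[-0.17,-0.3,0.136],"dr":[0.46,-0.65,0.28],"jaw":0.2},{"offset":[-0.17,-0.3,0.136],"dr":[0.46,-0.65,0.28],"jaw":0.2},{"offset":[-0.17,-0.3,0.136],"dr":[0.46,-0.65,0.28],"jaw":0.2}]'; python3 - <<'E'
from kin import *
st();r=np.deg2rad;W=np.array([.25,.03,.45])
Rs=[tool2(r(36-14*np.cos(p)),r(14*np.sin(p)),.12) for p in np.linspace(0,np.pi,7)[1:]]
rows([W+d*R[:,2] for R in Rs],Rs)
E
```

```text
time_s: 8.7
tool_pos: [0.3622, 0.0501, 0.1772]
eef_rot: [[0.921, 0.113, 0.373], [0.098, -0.993, 0.061], [0.378, -0.02, -0.926]]
wrist_force: [-0.5, -0.2, 0.7]
finger_gap: 0.0682
grasp_force: 0.0
t 8.7 p [0.3622 0.0501 0.1772] F [-0.5 -0.2  0.7] gap 0.0682 gf 0.0 q [0.08 0.05 2.45 0.12 0.26 1.43]
off [0.02, -0.099, -0.005] dr [0.213, 0.057, -0.031]
off [0.104, -0.187, -0.025] dr [0.393, 0.233, -0.054]
off [0.218, -0.221, -0.052] dr [0.458, 0.475, -0.089]
off [0.332, -0.191, -0.081] dr [0.392, 0.72, -0.109]
off [0.419, -0.106, -0.103] dr [0.215, 0.901, -0.089]
off [0.453, 0.014, -0.113] dr [-0.024, 0.97, -0.034]
```

```bash
python3 -m inch '[{"offset":[0.02,-0.1,-0.005],"dr":[0.21,0.06,-0.03],"jaw":0.2},{"offset":[0.02,-0.1,-0.005],"dr":[0.21,0.06,-0.03],"jaw":0.2},{"offset":[0.1,-0.19,-0.025],"dr":[0.39,0.23,-0.05],"jaw":0.2},{"offset":[0.1,-0.19,-0.025],"dr":[0.39,0.23,-0.05],"jaw":0.2},{"offset":[0.22,-0.22,-0.05],"dr":[0.46,0.47,-0.09],"jaw":0.2},{"offset":[0.22,-0.22,-0.05],"dr":[0.46,0.47,-0.09],"jaw":0.2},{"offset":[0.22,-0.22,-0.05],"dr":[0.46,0.47,-0.09],"jaw":0.2},{"offset":[0.33,-0.19,-0.08],"dr":[0.39,0.72,-0.11],"jaw":0.2},{"offset":[0.33,-0.19,-0.08],"dr":[0.39,0.72,-0.11],"jaw":0.2},{"offset":[0.42,-0.11,-0.1],"dr":[0.21,0.9,-0.09],"jaw":0.2},{"offset":[0.42,-0.11,-0.1],"dr":[0.21,0.9,-0.09],"jaw":0.2},{"offset":[0.42,-0.11,-0.1],"dr":[0.21,0.9,-0.09],"jaw":0.2}]'; python3 - <<'E'
from kin import *
st();r=np.deg2rad;R=tool(r(42));b=ball(-.19,-.42)
W=np.array([.25,.04,.45]);R0=tool2(r(50),0,.12)
rows([W+d*R0[:,2],b-.08*R[:,2],b-.002*R[:,2]],[R0,R,R])
E
```

```text
time_s: 9.9
tool_pos: [0.4641, 0.0925, 0.2545]
eef_rot: [[0.659, 0.206, 0.723], [0.082, -0.976, 0.204], [0.747, -0.075, -0.66]]
wrist_force: [-0.4, 0.1, 0.4]
finger_gap: 0.0683
grasp_force: 0.0
t 9.9 p [0.4641 0.0925 0.2545] F [-0.4  0.1  0.4] gap 0.0683 gf 0.0 q [ 0.09  0.05  2.44  2.5   0.24 -0.97]
off [0.03, 0.089, -0.003] dr [-0.232, 0.057, 0.001]
off [-0.371, 0.07, 0.094] dr [-0.328, -0.216, 0.113]
off [-0.4, 0.112, 0.349] dr [-0.328, -0.216, 0.113]
```

```bash
python3 -m inch '[{"offset":[-0.02,0.07,-0.02],"dr":[-0.2,0,0.05],"jaw":0.2},{"offset":[-0.15,0.07,0],"dr":[-0.33,-0.1,0.11],"jaw":0.2},{"offset":[-0.37,0.07,0.09],"dr":[-0.33,-0.22,0.11],"jaw":0.2},{"offset":[-0.37,0.07,0.09],"dr":[-0.33,-0.22,0.11],"jaw":0.2},{"offset":[-0.37,0.07,0.09],"dr":[-0.33,-0.22,0.11],"jaw":0.2},{"offset":[-0.37,0.07,0.09],"dr":[-0.33,-0.22,0.11],"jaw":0.2}]'; python3 - <<'E'
from kin import *
st();cm=manip.camera_model("wrist");i=manip.snapshot("wrist");cv2.imwrite("pics/w5.png",i)
R=tool(np.deg2rad(42));b=ball(-.19,-.42)
rows([b-.08*R[:,2],b-.002*R[:,2]],[R,R]);print([proj("wrist",ball(-.19,s),cm).round(1) for s in(-.45,-.42,-.39)])
E
```

```text
time_s: 10.5
tool_pos: [0.4123, 0.0689, 0.1493]
eef_rot: [[0.746, 0.053, 0.663], [0.041, -0.999, 0.034], [0.664, 0.002, -0.748]]
wrist_force: [0.0, 0.1, -0.5]
finger_gap: 0.0685
grasp_force: 0.0
t 10.5 p [0.4123 0.0689 0.1493] F [ 0.   0.1 -0.5] gap 0.0685 gf 0.0 q [ 0.21  0.31  2.55  3.38  0.45 -1.67]
off [0.021, 0.001, 0.002] dr [-0.0, 0.022, 0.006]
off [0.024, 0.001, 0.262] dr [-0.0, 0.022, 0.006]
[array([319.6, 213.7]), array([324.9, 214.8]), array([330.3, 215.8])]
```

View pics/w5.png

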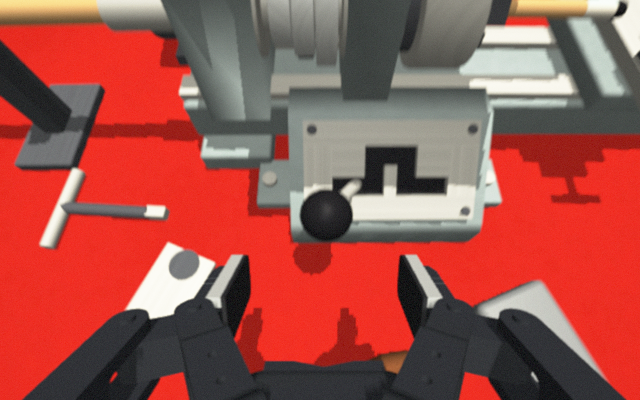

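The ball is at (326,215), and the model predicted (325,215). I go in and grip.

```bash
python3 -m inch '[{"offset":[0.024,0,0.1],"dr":[0,0.02,0],"jaw":0.2},{"offset":[0.024,0,0.2],"dr":[0,0.02,0],"jaw":0.2},{"offset":[0.024,0,0.262],"dr":[0,0.02,0],"jaw":0.2},{"offset":[0.024,0,0.262],"dr":[0,0.02,0],"jaw":0.2},{"offset":[0.024,0,0.262],"dr":[0,0.02,0],"jaw":0.5},{"offset":[0.024,0,0.262],"dr":[0,0.02,0],"jaw":0.8},{"offset":[0.024,0,0.262],"dr":[0,0.02,0],"jaw":0.8},{"offset":[0.024,0,0.262],"dr":[0,0.02,0],"jaw":0.8}]'; cat > pl.py <<'E'
from kin import *
def plan(cs,t=42,k=-.002,dx=(0,0,0),roll=0):
    R=tool(np.deg2rad(t)); rows([ball(c,s)+k*R[:,2]+np.array(dx) for c,s in cs],[R]*len(cs))
E
python3 - <<'E'
from pl import *
st();plan([(-.19,-.42),(-.19,-.3),(-.19,-.2),(-.1,-.2),(0,-.2),(.1,-.2),(.19,-.2)])
E
```

```text
time_s: 11.35
tool_pos: [0.4682, 0.0719, 0.0984]
eef_rot: [[0.738, 0.055, 0.673], [0.041, -0.999, 0.036], [0.674, 0.001, -0.739]]
wrist_force: [-0.6, -1.1, 1.3]
finger_gap: 0.033
grasp_force: 59.6
t 11.35 p [0.4682 0.0719 0.0984] F [-0.6 -1.1  1.3] gap 0.033 gf 59.6 q [ 0.18  0.53  2.46  3.29  0.58 -1.61]
off [-0.014, 0.002, 0.011] dr [-0.002, -0.012, 0.005]
off [-0.015, 0.05, -0.007] dr [-0.002, -0.012, 0.005]
off [-0.017, 0.092, -0.018] dr [-0.002, -0.012, 0.005]
off [0.022, 0.092, -0.02] dr [-0.002, -0.012, 0.005]
off [0.064, 0.093, -0.018] dr [-0.002, -0.012, 0.005]
off [0.106, 0.093, -0.012] dr [-0.002, -0.012, 0.005]
off [0.143, 0.093, -0.003] dr [-0.002, -0.012, 0.005]
```

```bash
python3 -m inch '[{"offset":[0,0.025,-0.009],"dr":[0,0,0],"jaw":0.8},{"offset":[0,0.048,-0.018],"dr":[0,0,0],"jaw":0.8},{"offset":[0,0.07,-0.024],"dr":[0,0,0],"jaw":0.8},{"offset":[-0.002,0.09,-0.029],"dr":[0,0,0],"jaw":0.8},{"offset":[-0.002,0.09,-0.029],"dr":[0,0,0],"jaw":0.8}]'; python3 - <<'E'
from pl import *
st();print(ball(-.19,-.2))
E
```

```text
time_s: 11.85
tool_pos: [0.4589, 0.0456, 0.1035]
eef_rot: [[0.742, 0.06, 0.668], [0.046, -0.998, 0.039], [0.669, 0.002, -0.743]]
wrist_force: [-19.3, 11.0, 18.4]
finger_gap: 0.0332
grasp_force: 58.4
t 11.85 p [0.4589 0.0456 0.1035] F [-19.3  11.   18.4] gap 0.0332 gf 58.4 q [ 0.08  0.5   2.48  3.17  0.58 -1.58]
[0.46383689 0.04391283 0.09752962]
```

```bash
python3 -m inch '[{"offset":[0.02,0,-0.015],"dr":[0,0,0],"jaw":0.8},{"offset":[0.04,0.002,-0.017],"dr":[0,0,0],"jaw":0.8},{"offset":[0.08,0.002,-0.015],"dr":[0,0,0],"jaw":0.8},{"offset":[0.08,0.002,-0.015],"dr":[0,0,0],"jaw":0.8}]'; python3 - <<'E'
from pl import *
st();print(ball(0,-.2))
E
```

```text
time_s: 12.25
tool_pos: [0.4783, 0.045, 0.1239]
eef_rot: [[0.738, 0.054, 0.672], [0.041, -0.999, 0.036], [0.673, 0.001, -0.739]]
wrist_force: [-1.8, 1.6, -0.1]
finger_gap: 0.0326
grasp_force: 63.9
t 12.25 p [0.4783 0.045  0.1239] F [-1.8  1.6 -0.1] gap 0.0326 gf 63.9 q [ 0.08  0.44  2.44  3.18  0.48 -1.59]
[0.4816499  0.04483994 0.11384177]
```

```bash
python3 -m inch '[{"offset":[0.04,0,0.004],"dr":[0,0,0],"jaw":0.8},{"offset":[0.08,0,0.014],"dr":[0,0,0],"jaw":0.8},{"offset":[0.08,0,0.014],"dr":[0,0,0],"jaw":0.8}]'; python3 - <<'E'
from pl import *
st();print(ball(.19,-.2))
cm=manip.camera_model("wrist");i=manip.snapshot("wrist");cv2.imwrite("pics/w6.png",i[:,100:560])
E
```

```text
time_s: 12.55
tool_pos: [0.4997, 0.0466, 0.137]
eef_rot: [[0.737, 0.058, 0.674], [0.045, -0.998, 0.037], [0.675, 0.003, -0.738]]
wrist_force: [1.2, 2.8, -2.9]
finger_gap: 0.032
grasp_force: 63.8
t 12.55 p [0.4997 0.0466 0.137 ] F [ 1.2  2.8 -2.9] gap 0.032 gf 63.8 q [ 0.08  0.41  2.4   3.18  0.4  -1.59]
[0.50221889 0.04591049 0.12649167]
```

View pics/w6.png

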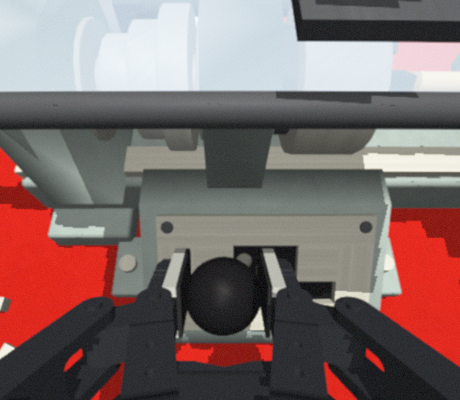

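```bash
python3 -m inch '[{"offset":[0.005,0.045,-0.006],"dr":[0,0,0],"jaw":0.8},{"offset":[0.005,0.09,-0.008],"dr":[0,0,0],"jaw":0.8},{"offset":[0.005,0.13,-0.006],"dr":[0,0,0],"jaw":0.8},{"offset":[0.005,0.175,0],"dr":[0,0,0],"jaw":0.8},{"offset":[0.005,0.175,0],"dr":[0,0,0],"jaw":0.8},{"offset":[0.005,0.175,0],"dr":[0,0,0],"jaw":0.8}]'; python3 - <<'E'
from pl import *
st();print(ball(.19,.2))
plan([(.19,.2),(.1,.2),(0,.2),(-.1,.2),(-.19,.2),(-.19,.3),(-.19,.42),(-.19,.54)])
E
```

```text
time_s: 13.2
tool_pos: [0.503, -0.0065, 0.1375]
eef_rot: [[0.738, 0.053, 0.673], [0.04, -0.999, 0.035], [0.674, 0.001, -0.739]]
wrist_force: [-0.1, 0.1, 2.8]
finger_gap: 0.0171
grasp_force: 0.9
t 13.2 p [ 0.503  -0.0065  0.1375] F [-0.1  0.1  2.8] gap 0.0171 gf 0.9 q [-0.09  0.4   2.39  2.89  0.4  -1.45]
[ 0.50490369 -0.00567371  0.12649167]
off [-0.02, -0.002, 0.025] dr [-0.0, -0.013, 0.003]
off [-0.057, -0.002, 0.016] dr [-0.0, -0.013, 0.003]
off [-0.099, -0.003, 0.01] dr [-0.0, -0.013, 0.003]
off [-0.141, -0.003, 0.008] dr [-0.0, -0.013, 0.003]
off [-0.18, -0.003, 0.01] dr [-0.0, -0.013, 0.003]
off [-0.179, 0.039, 0.02] dr [-0.0, -0.013, 0.003]
off [-0.177, 0.088, 0.039] dr [-0.0, -0.013, 0.003]
off [-0.175, 0.134, 0.063] dr [-0.0, -0.013, 0.003]
```

The ball slipped out of the pads because I held it too near the tips. I back off and find it from the wrist camera by mask.

```bash
python3 -m inch '[{"offset":[0,0,0],"dr":[0,0,0],"jaw":0.2},{"offset":[0,0,-0.02],"dr":[0,0,0],"jaw":0.2},{"offset":[-0.05,0,-0.15],"dr":[0,0,0],"jaw":0.2},{"offset":[-0.1,0,-0.24],"dr":[0,0,0],"jaw":0.2},{"offset":[-0.1,0,-0.24],"dr":[0,0,0],"jaw":0.2},{"offset":[-0.1,0,-0.24],"dr":[0,0,0],"jaw":0.2}]'; cat > fb.py <<'E'
from pl import *
def find():
    st();cm=manip.camera_model("wrist");i=manip.snapshot("wrist");cv2.imwrite("pics/wl.png",i)
    m=(i.max(2)<45).astype(np.uint8);m[330:]=0;m=cv2.morphologyEx(m,cv2.MORPH_OPEN,cv2.getStructuringElement(2,(25,25)))
    k,l,s,c=cv2.connectedComponentsWithStats(m);out=[(s[j].tolist(),c[j].round(1).tolist()) for j in range(1,k) if s[j,4]>300];print(out)
    return cm,out
def sc(uv,cm):
    o,dd=ray("wrist",uv,cm);G=gate();pv=TC-.065*G[:,2];v=o-pv;B=v@dd;q=B*B-(v@v-.13**2);print("disc",q)
    X=o+dd*(-B-np.sqrt(max(q,0)));g=G.T@(X-pv)/.13
    s=-np.arcsin(g[1]);return X,np.arctan2(g[0],g[2]),s
E
python3 - <<'E'
from fb import *
cm,out=find()
print([(k,proj("wrist",ball(*k),cm).round(0).tolist()) for k in((.19,-.2),(.19,0),(.19,.2),(-.19,.2))])
for o in out: print(o,sc(o[1],cm))
E
```

```text
time_s: 13.8
tool_pos: [0.432, -0.01, 0.1708]
eef_rot: [[0.738, 0.055, 0.673], [0.041, -0.998, 0.036], [0.674, 0.001, -0.739]]
wrist_force: [-0.2, -0.4, 0.5]
finger_gap: 0.0685
grasp_force: 0.0
t 13.8 p [ 0.432  -0.01    0.1708] F [-0.2 -0.4  0.5] gap 0.0685 gf 0.0 q [-0.13  0.24  2.52  2.79  0.37 -1.38]
[([533, 77, 35, 46, 1173], [549.8, 99.6])]
[((0.19, -0.2), [245.0, 185.0]), ((0.19, 0), [284.0, 185.0]), ((0.19, 0.2), [324.0, 185.0]), ((-0.19, 0.2), [324.0, 255.0])]
disc -0.03275270876967193
([533, 77, 35, 46, 1173], [549.8, 99.6]) (array([ 0.55830247, -0.14648996,  0.156702  ]), np.float64(0.5762352391155277), np.float64(nan))fb.py:10: RuntimeWarning: invalid value encountered in arcsin
  s=-np.arcsin(g[1]);return X,np.arctan2(g[0],g[2]),s
```

```bash
python3 - <<'E'
from fb import *
cm=manip.camera_model("wrist");i=cv2.imread("pics/wl.png");g=cv2.cvtColor(i,6)
print(np.array([[g[y,x] for x in range(210,380,8)] for y in range(150,270,10)]))
h=cv2.HoughCircles(cv2.medianBlur(g,3)[130:290,180:400],3,1,20,param1=100,param2=14,minRadius=16,maxRadius=32)
for a,b,r in (h[0] if h is not None else []): 
    a,b=a+180,b+130;print(a,b,r,np.median(g[int(b)-8:int(b)+8,int(a)-8:int(a)+8]),sc((a,b),cm))
E
```

```text
[[126 122 120 127 127 127 127 127 124 126 126 129 126 130 130 127 126 127
  127 126 126 126]
 [118  62 148 147 150 148 151 151 148 151 147 149 150 149 149 152 147 151
  149 150  63 125]
 [142 144 144 147 146 142 144 147 146 145 147 148 149 151 148 150 145 144
  146 147 149 128]
 [148 149 149 151 149 148 150 144  27  27  30  24  27  30 150 150 145 146
  147 147 146 126]
 [148 148 145 151 147 144 151 149  24  31  14  27  26  23  33  69 150 149
  147 149 144 121]
 [141 147 142 147 146 145 144 146  27  27 149 145  31  37  34  37  38 131
  144 149 143 123]
 [128 142 144 143  24  27  29  27  26  30 152  31  34  42  63  43  36  33
  141 145 148 118]
 [188 223 223 224  37  36  34  37  35  40 230  40  24  38  43  35  28  28
  224 226 223 191]
 [187 223 226 223 225 223 223 226 223 225 223 226  19  28  33  23  27 170
  224 223 223 183]
 [184  95 217 220 222 221 222 221 221 224 223 144 145  55  17  33 223 223
  224 196 123 185]
 [174 157 141 173 176 166 158 144 170 172 166 110 111 113 108 113 160 151
  173 167 168 167]
 [ 83  76  77 190  38  73  70  73  76  79  67  67  69  65  72  68  64  66
   75  68  68  68]]
disc 0.01572781400899058
322.5 214.5 26.8 47.0 (array([ 0.48891022, -0.00579548,  0.11733504]), np.float64(0.04541664767287692), np.float64(0.1944329838096723))
disc 0.01150853220457028
307.5 262.5 20.2 67.0 (array([0.46213232, 0.00296285, 0.0957788 ]), np.float64(-0.21995527738837745), np.float64(0.11547970143669356))
disc 0.0119023466774507
354.5 231.5 23.1 223.0 (array([ 0.48324101, -0.02799268,  0.10412668]), np.float64(-0.06275031504077529), np.float64(0.3698338416528311))
disc 0.010729734910004313
230.5 229.5 16.6 224.0 (array([0.47840702, 0.05559095, 0.10828307]), np.float64(-0.044002115840448115), np.float64(-0.28645572701877725))
```

The lever is at s≈0.19, c≈0.05, in the right cross slot. I regrip deeper, take it back up to be sure of step 3, then bring it down.

```bash
python3 - <<'E'
from fb import *
b=np.array([.489,-.0058,.1173]);R=tool(np.deg2rad(42));rows([b-.03*R[:,2],b+.004*R[:,2]],[R,R])
E
```

```text
off [0.019, -0.004, 0.158] dr [-0.002, -0.013, 0.006]
off [0.018, -0.004, 0.271] dr [-0.002, -0.013, 0.006]
```

```bash
python3 -m inch '[{"offset":[0.019,-0.004,0.1],"dr":[0,-0.01,0],"jaw":0.2},{"offset":[0.019,-0.004,0.2],"dr":[0,-0.01,0],"jaw":0.2},{"offset":[0.019,-0.004,0.27],"dr":[0,-0.01,0],"jaw":0.2},{"offset":[0.019,-0.004,0.27],"dr":[0,-0.01,0],"jaw":0.2},{"offset":[0.019,-0.004,0.27],"dr":[0,-0.01,0],"jaw":0.2}]'; python3 - <<'E'
from fb import *
b=np.array([.489,-.0058,.1173]);R=tool(np.deg2rad(42));rows([b+.004*R[:,2]],[R]);st()
E
```

```text
time_s: 14.35
tool_pos: [0.4906, -0.0055, 0.1136]
eef_rot: [[0.743, 0.055, 0.667], [0.042, -0.998, 0.036], [0.668, 0.001, -0.744]]
wrist_force: [-0.4, -0.3, -0.1]
finger_gap: 0.0685
grasp_force: 0.0
off [0.004, 0.001, 0.0] dr [-0.003, 0.003, 0.006]
t 14.35 p [ 0.4906 -0.0055  0.1136] F [-0.4 -0.3 -0.1] gap 0.0685 gf 0.0 q [-0.09  0.47  2.42  2.93  0.48 -1.49]
```

```bash
python3 -m inch '[{"offset":[0,0,0],"dr":[0,0,0],"jaw":0.5},{"offset":[0,0,0],"dr":[0,0,0],"jaw":0.8},{"offset":[0,0,0],"dr":[0,0,0],"jaw":0.8},{"offset":[0,0,0],"dr":[0,0,0],"jaw":0.8},{"offset":[0.025,0,0],"dr":[0,0,0],"jaw":0.8},{"offset":[0.055,0,0.008],"dr":[0,0,0],"jaw":0.8},{"offset":[0.055,0,0.008],"dr":[0,0,0],"jaw":0.8}]'; python3 - <<'E'
from fb import *
st();plan([(.17,.2),(.1,.2),(0,.2),(-.1,.2),(-.19,.2),(-.19,.3),(-.19,.42),(-.19,.54)],k=.004)
E
```

```text
time_s: 15.05
tool_pos: [0.5049, -0.005, 0.1243]
eef_rot: [[0.742, 0.055, 0.668], [0.042, -0.998, 0.035], [0.669, 0.002, -0.743]]
wrist_force: [-2.9, -0.9, 0.1]
finger_gap: 0.0334
grasp_force: 62.6
t 15.05 p [ 0.5049 -0.005   0.1243] F [-2.9 -0.9  0.1] gap 0.0334 gf 62.6 q [-0.09  0.44  2.39  2.92  0.43 -1.47]
off [-0.003, 0.002, 0.005] dr [-0.001, -0.001, 0.006]
off [-0.032, 0.002, -0.001] dr [-0.001, -0.001, 0.006]
off [-0.075, 0.002, -0.007] dr [-0.001, -0.001, 0.006]
off [-0.117, 0.002, -0.008] dr [-0.001, -0.001, 0.006]
off [-0.155, 0.002, -0.006] dr [-0.001, -0.001, 0.006]
off [-0.154, 0.044, 0.004] dr [-0.001, -0.001, 0.006]
off [-0.152, 0.092, 0.023] dr [-0.001, -0.001, 0.006]
off [-0.15, 0.138, 0.046] dr [-0.001, -0.001, 0.006]
```

```bash
python3 -m inch '[{"offset":[-0.035,0,-0.002],"dr":[0,0,0],"jaw":0.8},{"offset":[-0.075,0,-0.006],"dr":[0,0,0],"jaw":0.8},{"offset":[-0.117,0,-0.007],"dr":[0,0,0],"jaw":0.8},{"offset":[-0.157,0,-0.005],"dr":[0,0,0],"jaw":0.8},{"offset":[-0.157,0,-0.005],"dr":[0,0,0],"jaw":0.8},{"offset":[-0.157,0,-0.005],"dr":[0,0,0],"jaw":0.8}]'; python3 - <<'E'
from fb import *
st();plan([(-.19,.2),(-.19,.3),(-.19,.42),(-.19,.54)],k=.004)
E
```

```text
time_s: 15.65
tool_pos: [0.4694, -0.0073, 0.0936]
eef_rot: [[0.741, 0.054, 0.669], [0.041, -0.999, 0.035], [0.67, 0.001, -0.742]]
wrist_force: [-1.3, -3.4, 2.3]
finger_gap: 0.0332
grasp_force: 64.2
t 15.65 p [ 0.4694 -0.0073  0.0936] F [-1.3 -3.4  2.3] gap 0.0332 gf 64.2 q [-0.1   0.54  2.46  2.95  0.6  -1.53]
off [0.002, 0.001, -0.003] dr [-0.001, -0.002, 0.005]
off [0.003, 0.043, 0.008] dr [-0.001, -0.002, 0.005]
off [0.004, 0.091, 0.026] dr [-0.001, -0.002, 0.005]
off [0.007, 0.137, 0.05] dr [-0.001, -0.002, 0.005]
```

```bash
python3 -m inch '[{"offset":[0.002,0.022,0.002],"dr":[0.1,0,0],"jaw":0.8},{"offset":[0.002,0.043,0.008],"dr":[0.2,0,0],"jaw":0.8},{"offset":[0.002,0.067,0.016],"dr":[0.3,0,0],"jaw":0.8},{"offset":[0.003,0.091,0.026],"dr":[0.4,0,0],"jaw":0.8},{"offset":[0.004,0.115,0.037],"dr":[0.5,0,0],"jaw":0.8},{"offset":[0.005,0.139,0.05],"dr":[0.6,0,0],"jaw":0.8},{"offset":[0.005,0.139,0.05],"dr":[0.6,0,0],"jaw":0.8},{"offset":[0.005,0.139,0.05],"dr":[0.6,0,0],"jaw":0.8}]'; python3 - <<'E'
from fb import *
st();print(ball(-.19,.54))
E
```

```text
time_s: 16.45
tool_pos: [0.4834, -0.0481, 0.0837]
eef_rot: [[0.74, 0.252, 0.624], [0.043, -0.943, 0.33], [0.671, -0.217, -0.709]]
wrist_force: [4.7, 6.7, -1.5]
finger_gap: 0.0331
grasp_force: 62.9
t 16.45 p [ 0.4834 -0.0481  0.0837] F [ 4.7  6.7 -1.5] gap 0.0331 gf 62.9 q [-0.47  0.6   2.34  2.    0.69 -1.01]
[ 0.48043702 -0.0480133   0.08686261]
```

```bash
python3 -m inch '[{"offset":[0,0,0],"dr":[0,0,0],"jaw":0.2},{"offset":[0,0,0],"dr":[0,0,0],"jaw":0.2},{"offset":[0,0,0],"dr":[0,0,0],"jaw":0.2},{"offset":[0,0,-0.05],"dr":[0,0,0],"jaw":0.2},{"offset":[0,0,-0.15],"dr":[0,0,0],"jaw":0.2},{"offset":[0,0,-0.24],"dr":[0,0,0],"jaw":0.2},{"offset":[0,0,-0.24],"dr":[0,0,0],"jaw":0.2},{"offset":[0,0,-0.24],"dr":[0,0,0],"jaw":0.2}]'; python3 - <<'E'
from fb import *
st();cm=manip.camera_model("wrist");i=manip.snapshot("wrist");g=cv2.cvtColor(i,6);cv2.imwrite("pics/wl2.png",i)
p=proj("wrist",ball(-.19,.54),cm);print(p);u,v=int(p[0]),int(p[1])
h=cv2.HoughCircles(cv2.medianBlur(g,3)[v-60:v+60,u-70:u+70],3,1,20,param1=100,param2=12,minRadius=20,maxRadius=38)
for a,b,r in (h[0] if h is not None else []):
    a,b=a+u-70,b+v-60;X,c,s=sc((a,b),cm);print(a,b,r,np.median(g[int(b)-8:int(b)+8,int(a)-8:int(a)+8]),X,c,s)
t=manip.snapshot("top");a=cv2.imread("pics/top0.png")
# objects' image change since the start, in windows around each
for n,(x,y) in dict(burn=(326,263),pad=(382,255),gauge=(282,242),key=(259,216),bottle=(183,262),blank=(442,230)).items():
    w=np.s_[y-18:y+18,x-24:x+24];print(n,cv2.phaseCorrelate(cv2.cvtColor(a[w],6).astype(float),cv2.cvtColor(t[w],6).astype(float)))
E
```

```text
time_s: 17.25
tool_pos: [0.4379, -0.0724, 0.1346]
eef_rot: [[0.741, 0.249, 0.624], [0.042, -0.944, 0.327], [0.67, -0.217, -0.71]]
wrist_force: [0.8, 0.0, 0.2]
finger_gap: 0.068
grasp_force: 0.0
t 17.25 p [ 0.4379 -0.0724  0.1346] F [0.8 0.  0.2] gap 0.068 gf 0.0 q [-0.6   0.44  2.4   1.73  0.68 -0.83]
[321.10221547 226.40944231]
disc 0.013037340476791642
322.5 224.5 28.1 53.0 [ 0.48165392 -0.04876034  0.08742482] -0.1791364769953603 0.5472739069100798
disc 0.014936024280214719
275.5 212.5 25.2 238.0 [ 0.47875653 -0.02266717  0.10309116] -0.09411601920267974 0.32441820092380874
disc 0.016083447466542222
319.5 168.5 24.3 163.0 [ 0.508612   -0.04501991  0.11043783] 0.14036108955594195 0.5263791529609488
burn ((0.13419324345630557, 0.012902537815953963), 1.0325906790864288)
pad ((-0.6441854161956293, -2.1785047534645834), 0.09740769674177854)
gauge ((0.012623274763633674, 0.03233786847696152), 0.992897702167087)
key ((-0.012344410429800945, -0.017347553104759328), 0.9962084078049067)
bottle ((0.0159423958736582, 0.04195310520759321), 0.9764316588825659)
blank ((0.03388902041601938, -0.011652218418181093), 0.9876502773755882)
```

```bash
python3 - <<'E'
from h import *
for n in("scene","top"):
    i=manip.snapshot(n).max(2);p=proj(n,[.547,.0227,.280]);q=proj(n,[.5535,.023,.287]);u,v=p.astype(int);w=i[v-14:v+15,u-14:u+15]
    k,l,s,c=cv2.connectedComponentsWithStats((w<60).astype(np.uint8));print(n,p,"0.05up:",q,[(s[j].tolist(),(c[j]+[u-14,v-14]).round(1)) for j in range(1,k) if s[j,4]>30])
E
```

```text
scene [322.96907953 171.34776457] 0.05up: [321.02539792 169.60117211] []
top [347.11162441 191.84002556] 0.05up: [347.22893406 188.88829066] [([8, 11, 13, 13, 135], array([347., 194.]))]
```

```bash
python3 -c "
from rig import manip
print(manip.hand_in())"
```

```text
the job is handed in; nothing more can be done
None
```

I handed the job in at about 17.5 s: the guard is down on its stop and the lever is home at burnishing speed (measured shift 0.55, cross −0.18) and released; the ball slipped out of the grip in the middle lane, so I regripped it. Five of the six bench items measured unmoved; the sanding pad was hidden by the arm and could not be checked, and `hand_in` returned no verdict.

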